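# Line up the storage canisters on the counter tray by height

## Robot

A 7-joint arm with a two-finger parallel gripper is mounted at the origin on the work surface. World frame = base frame: x ahead of the robot, y to its left, z up, the work surface at z = 0. Lengths are in m, angles in rad, forces in N, time in s.
With the tool pointing down it reaches from about 0.4 to 0.85 m from the base axis. Payload 10.4 kg.
Tool frame: the origin (TCP) lies at the very end of the fingers, on their centre line; the grasp point (between the pads) lies 19 mm behind it; z points along the fingers, y is the line along which they close (so a half turn about z gives the same grasp; the last joint's range is limited). The gripper opens to 85 mm and grips with 20 to 120 N. Pads are 22 mm wide; open, the fingers measure 114 mm over their backs; the gripper's body (76 mm by 85 mm) begins 54 mm behind the grasp point. The pads swing forward as they close: fully open they stand 13 mm farther back than shut.
Start: joints at [1.292, 0.332, -0.065, 1.46, 0.022, 1.35, -0.088], TCP at [0.158, -0.605, 0.231] pointing down, gripper open.
Joint ranges: [-2.6, 2.6], [-0.5, 2.12], [-1.47, 1.34], [0.16, 2.42], [-1.27, 4.41], [0.06, 2.06], [-2.6, 2.6]. Speed limits (rad/s): [2.22, 2.22, 2.79, 2.79, 3.14, 3.14, 3.14].

## Interface

Orientations are given as a unit quaternion [x, y, z, w].
In Python, from workcell import manip, optics gives the robot as it stands.
- The arm moves only by the tool jog_arm, never from a script. Its arguments are lists of equal length, an entry for each row: "dr": the turn, a rotation vector about the tool's x, y, z normalised to -1 to 1, where 1 is 4 degrees, a list of three; "translation": the shift along the tool's x, y, z normalised to -1 to 1, where 1 is 0.025 m, a list of three; "jaw": the opening, from 0 (shut) to 1 (fully open). A call has 1 to 10 rows; each row shifts and turns the commanded pose from where the row before left it, along the tool's axes as they then stand; what a row does not reach is not made up. A row lasts 1/10 s, in which the tool goes at most 50 mm and 8.59 degrees, less where a joint would pass 70% of its speed; a pose out of reach is approached as far as the arm can. A call with a number of a shift or a turn outside -1 to 1 is refused whole. A call with a gripper value outside its range is refused whole. The fingers move at their own pace and stop on an object; "squeeze" is the grip in N (left out, the last holds). Time passes only in rows, so rows that do not move let the fingers close. It gives the time, the measured TCP pose, the force, the opening and the grip force at its end, in the units of the state.
- manip.get_obs(): the state, without advancing time (a new reading comes with each control period).
- optics.camera(name): name is "scene" or "top" or "wrist"; returns a dict with "color" (384x512x3 uint8, red, green, blue), "mtx" (3x3 intrinsics, pixels), "k1" (the pictures are not rectified: a ray, as slopes to the right and down, at radius r is drawn at 1 + k1 r^2 times it, then the intrinsics apply), "R" (3x3) and "t" (3): a world point X has camera coordinates R X + t. Camera axes: x right, y down, z forward; pixel columns grow to the right and rows downward; lengths in m; the calibration is good to about 2 mm. A picture is of the moment at which its call begins. There is no depth.
- manip.hand_in(): hands the job in; it is judged then, once.
The state is a dict: "clock": time; "joint_pos": joint angles; "joint_velocities": joint speeds; "tau": joint torques, N m; "position": TCP position; "ee_rot": TCP orientation; "ft_force": force on the tool from outside, world axes, zero at the start; "torque": the same for the moment, N m; "grip_width": opening from 0.0 (shut) to 1.0 (fully open); "grasp_force": force on a finger pad.
Only numpy, scipy, OpenCV 4.12 (cv2) and the standard library are available. Lean on these libraries where they do the work, as an engineer would, in place of code of your own. Each camera call takes 0.05 s, during which the arm holds its last target. There are 200 camera calls.

## Task

Tidy up after breakfast: stand the four white storage canisters on the dark wooden tray in order of height, one centred on each cork round, with the tallest at the end nearest the toaster and the shortest at the other end. They are stoneware, so set each one down without letting it drop and do not tip any over; leave the toaster, fruit bowl, jam jar and tumbler where they are.

Things in the scene. Friction and masses are not known exactly. Their poses are not given: they have to be found in the camera images.
- canister_a: the shortest of four matching round storage canisters: white stoneware, thin black seal, flat pale wooden lid (fixed on). Plain upright cylinder 50 mm in diameter (lid too), 80 mm tall in all; the lid is the top 12 mm. Loose, 0.15 to 0.55 kg. Origin: centre of its underside, z up.
- canister_b: the second shortest of four matching round storage canisters: white stoneware, thin black seal, flat pale wooden lid (fixed on). Plain upright cylinder 56 mm in diameter (lid too), 100 mm tall in all; the lid is the top 12 mm. Loose, 0.15 to 0.55 kg. Origin: centre of its underside, z up.
- canister_c: the second tallest of four matching round storage canisters: white stoneware, thin black seal, flat pale wooden lid (fixed on). Plain upright cylinder 62 mm in diameter (lid too), 120 mm tall in all; the lid is the top 12 mm. Loose, 0.15 to 0.55 kg. Origin: centre of its underside, z up.
- canister_d: the tallest of four matching round storage canisters: white stoneware, thin black seal, flat pale wooden lid (fixed on). Plain upright cylinder 68 mm in diameter (lid too), 140 mm tall in all; the lid is the top 12 mm. Loose, 0.15 to 0.55 kg. Origin: centre of its underside, z up.
- tray: fixed dark wooden tray, 112 mm (x) by 388 mm (y). Origin: under its centre at table height, z up, y along its length. Flat top face 18 mm up, with four flush light-brown cork rounds 78 mm across, centred at x = 0, y = -135, -45, 45, 135 mm. A steel rail (rod 6 mm thick) runs round the edge at x = +-50, y = +-188 mm; its top is 15 mm above the face.
- toaster: cream two-slice toaster standing near one end of the tray (either end): 282 mm along its x, 172 mm along its y, 194 mm tall; lever on its +x end. Loose, 1.6 kg. Origin: centre of its underside, z up. Not to be moved.
- fruit_bowl: blue bowl of oranges and a lemon near the tray's other end, 210 mm across, 130 mm tall with the fruit. Origin: centre of its underside. Not to be moved.
- jam_jar: closed jar of dark red jam with a brass lid and paper label, 68 mm in diameter, 95 mm tall. Origin: centre of its underside. Not to be moved.
- tumbler: empty clear glass tumbler, 72 mm across the rim, 90 mm tall. Origin: centre of its underside. Not to be moved.
Mind the look-alikes: they are no part of the job. What is shaped like the canister_c but purple is not meant.

How it is judged:
At the end, for the whole second after the job is handed in: Each canister stands upright (within 0.07 rad) and at rest on the board (underside within 4 mm of its face), within 15 mm along and across the tray of its cork round's centre: tallest at the toaster's end, then in falling height to the shortest at the other end (((y of toaster in the frame of tray above 0 m and y of canister_a in the frame of tray between -0.15 and -0.12 m and y of canister_b in the frame of tray between -0.06 and -0.03 m and y of canister_c in the frame of tray between 0.03 and 0.06 m and y of canister_d in the frame of tray between 0.12 and 0.15 m) or (y of toaster in the frame of tray below 0 m and y of canister_a in the frame of tray between 0.12 and 0.15 m and y of canister_b in the frame of tray between 0.03 and 0.06 m and y of canister_c in the frame of tray between -0.06 and -0.03 m and y of canister_d in the frame of tray between -0.15 and -0.12 m)) and x of canister_a in the frame of tray between -0.015 and 0.015 m and z of canister_a in the frame of tray between 0.014 and 0.022 m and angle between each of canister_a, canister_b, canister_c, canister_d's own z axis and vertical below 0.07 rad and linear speed of each of canister_a, canister_b, canister_c, canister_d below 0.02 m/s and x of canister_b in the frame of tray between -0.015 and 0.015 m and z of canister_b in the frame of tray between 0.014 and 0.022 m and x of canister_c in the frame of tray between -0.015 and 0.015 m and z of canister_c in the frame of tray between 0.014 and 0.022 m and x of canister_d in the frame of tray between -0.015 and 0.015 m and z of canister_d in the frame of tray between 0.014 and 0.022 m); the robot touches nothing.
It fails at once if a canister is tipped over (leans more than 0.6 rad) (angle between any of canister_a, canister_b, canister_c, canister_d's own z axis and vertical above 0.6 rad).
It fails at once if a canister is let fall (moves faster than 0.45 m/s, a drop of about 10 mm, with no finger touching it) ((linear speed of canister_a above 0.45 m/s and contact force between the fingers and canister_a below 0.05 N) or (linear speed of canister_b above 0.45 m/s and contact force between the fingers and canister_b below 0.05 N) or (linear speed of canister_c above 0.45 m/s and contact force between the fingers and canister_c below 0.05 N) or (linear speed of canister_d above 0.45 m/s and contact force between the fingers and canister_d below 0.05 N)).
It fails at once if the toaster, fruit bowl, jam jar or tumbler is shifted by more than 25 mm (distance of any of toaster, fruit_bowl, jam_jar, tumbler from where it was at the start of the episode above 0.025 m).
It also fails if it takes over 125 s, if anything falls off the work surface, if the arm or the gripper's body presses on something with over 40 N, if the wrist force passes 120 N, or if a joint passes its speed limit or range.

## Working session

There is one attempt and no reset: what is moved stays moved. The work goes in short steps, Python scripts to look and compute and a tool call to move; the robot and the scene stay as the last step left them, time stands still between calls to the robot, and variables do not carry over. Pictures are saved under pics/ and viewed, at most 14 in all, crops included, and the job is handed in when it is done.

Besides the shell and the picture viewer there is one more tool, called after ">>>" as name(argument=value, ...) on one line, values as JSON. jog_arm: Moves the arm, as the interface text tells. Scaled input: -1 to 1 covers 0.025 m each way for a shift and 4 degrees each way for a turn. Its arguments: {"type":"object","properties":{"dr":{"type":"array","items":{"type":"array","items":{"type":"number"}}},"translation":{"type":"array","items":{"type":"array","items":{"type":"number"}}},"jaw":{"type":"array","items":{"type":"number"}},"squeeze":{"type":"number"}},"required":["dr","translation","jaw"]}

```bash
mkdir -p pics; cat > h.py <<'E'
import numpy as np, cv2
from workcell import manip, optics
def shot(n,f=None):
    c=optics.camera(n)
    if f: cv2.imwrite('pics/'+f,cv2.cvtColor(c['color'],cv2.COLOR_RGB2BGR))
    return c
def ray(c,uv):
    K=c['mtx']; k=float(np.ravel(c['k1'])[0])
    p=cv2.undistortPoints(np.array(uv,float).reshape(-1,1,2),K,np.array([k,0,0,0.])).reshape(-1,2)
    R=np.array(c['R']); o=-R.T@np.array(c['t']).ravel()
    return o,np.c_[p,np.ones(len(p))]@R
def onz(c,uv,z):
    o,d=ray(c,uv); return o+d*((z-o[2])/d[:,2])[:,None]
def proj(c,X):
    K=c['mtx']; k=float(np.ravel(c['k1'])[0])
    P=np.array(X,float).reshape(-1,3)@np.array(c['R']).T+np.array(c['t']).ravel()
    s=P[:,:2]/P[:,2:]; s=s*(1+k*(s**2).sum(1,keepdims=True))
    return s@np.diag([K[0,0],K[1,1]])+[K[0,2],K[1,2]]
E
python3 - <<'E'
from h import *
a=shot('scene','s0.png');b=shot('top','t0.png')
print(manip.get_obs())
for c in(a,b):print(c['mtx'],c['k1'],-np.array(c['R']).T@c['t'],c['R'])
E
```

```text
{'clock': 0.1, 'joint_pos': array([ 1.29241602,  0.33280174, -0.06470555,  1.46084845,  0.02159911,
        1.34990514, -0.08849055]), 'joint_velocities': array([ 1.71169460e-03, -4.54106083e-04, -1.13174058e-04, -2.04313406e-03,
        9.90664317e-04, -1.45053695e-05,  1.35333759e-03]), 'tau': array([ 2.23133226e-03, -6.26740050e+01,  4.96872060e-02, -3.92431033e+01,
        1.63109705e-02,  6.98073316e-03, -2.13300046e-05]), 'position': array([ 0.15804129, -0.60434296,  0.23060408]), 'ee_rot': array([ 9.91830858e-01,  1.27558408e-01, -1.07872694e-04, -6.24383487e-04]), 'ft_force': array([ 0.11494518, -0.6211876 ,  0.39284446]), 'torque': array([-0.01636353,  0.01693166,  0.02890331]), 'grasp_force': 0.0, 'grip_width': 1.0009913821853604}
[[408.22738555   0.         260.79146904]
 [  0.         408.22738555 196.50099159]
 [  0.           0.           1.        ]] 0.01544431294439984 [1.26175036 0.68889391 0.8908946 ] [[-0.67935338  0.73380367  0.00334037]
 [ 0.47792958  0.44591091 -0.75680035]
 [-0.55683238 -0.51253841 -0.65363757]]
[[410.13861966   0.         258.32026834]
 [  0.         410.13861966 193.88108449]
 [  0.           0.           1.        ]] -0.008679849451244136 [ 0.28822388 -0.01513996  1.28444904] [[-0.01281406 -0.99990804 -0.004439  ]
 [-0.98644184  0.01336762 -0.1635659 ]
 [ 0.1636102   0.00228287 -0.98652242]]
```

View pics/s0.png

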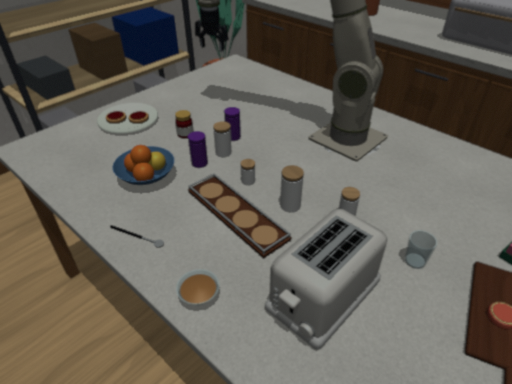

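View pics/t0.png

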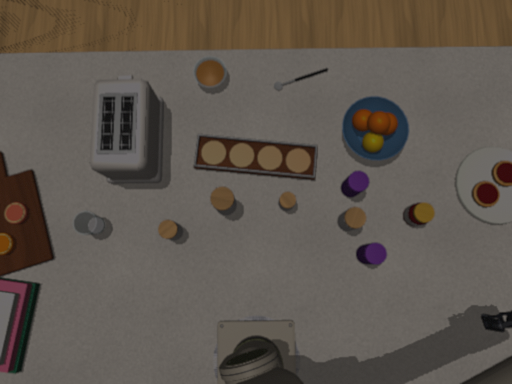

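Top view: wooden lids at (222,199), (168,230), (288,201) and (355,218). Purple cans at (355,184) and (373,254) are look-alikes, as is the jam jar with its brass lid at (421,213). The tray's cork rounds are at (213,153), (242,155), (270,158) and (298,161), with the toaster at the left (+y) end. By lid size, I take 222 as d, 355 as c, 168 as b and 288 as a. I'll measure these and check them in an enlarged crop.

```bash
cat > meas.py <<'E'
from h import *
def lids(c,seeds,r=20):
    """ellipse centre + area of the wooden/cork blob at each seed"""
    hsv=cv2.cvtColor(c['color'],cv2.COLOR_RGB2HSV)
    m=cv2.inRange(hsv,(8,60,70),(25,255,255))
    n,L,st,ce=cv2.connectedComponentsWithStats(m)
    out=[]
    for s in seeds:
        d=[(np.hypot(*(ce[i]-s)),i) for i in range(1,n) if st[i,4]>40]
        dd,i=min(d)
        cn=cv2.findContours((L==i).astype(np.uint8),cv2.RETR_EXTERNAL,cv2.CHAIN_APPROX_NONE)[0][0]
        out.append((cv2.fitEllipse(cn),st[i,4]))
    return out
E
python3 - <<'E'
from meas import *
t=shot('top');s=shot('scene')
H=dict(d=.14,c=.12,b=.10,a=.08)
S=dict(d=(222,199),c=(355,218),b=(168,230),a=(288,201)); SS=dict(d=(292,174),c=(222,127),b=(350,193),a=(248,163))
for c,S_ in((t,S),(s,SS)):
  for k in S_:
    e,A=lids(c,[S_[k]])[0]
    P=onz(c,[e[0]],H[k])[0]
    o=ray(c,[e[0]])[0]; f=c['mtx'][0,0]
    print(k,np.round(e[0],1),np.round(e[1],1),A,'->',P.round(4),'diam mm',round(max(e[1])*np.linalg.norm(P-o)/f*1000,1))
cork=[]
for e,A in lids(t,[(213,153),(242,155),(270,158),(298,161)]):
  P=onz(t,[e[0]],.018)[0];cork.append(P);print('cork',np.round(e[0],1),np.round(e[1],1),P.round(4))
for e,A in lids(s,[(211,190),(228,204),(245,219),(264,235)]):
  print('corkS',np.round(e[0],1),np.round(e[1],1),onz(s,[e[0]],.018)[0].round(4))
for nm,uv,z in(('bowl',(376,128),.05),('jar',(421,213),.095),('p1',(355,183),.12),('p2',(373,254),.12),('tumbler',(90,224),.05),('toaster edge',(158,170),.0),('toaster tr',(150,172),.15)):
  print(nm,onz(t,[uv],z)[0].round(3))
I=cv2.cvtColor(t['color'],cv2.COLOR_RGB2BGR)
cv2.imwrite('pics/crop.png',cv2.resize(I[130:270,140:400],None,fx=3,fy=3,interpolation=cv2.INTER_CUBIC))
E
```

```text
d [221.6 197.9] [22.6 23.1] 443 -> [0.468  0.0914 0.14  ] diam mm 65.6
c [355.1 217.3] [20.3 21.3] 367 -> [ 0.41   -0.2873  0.12  ] diam mm 62.3
b [167.1 228.8] [18.1 18.9] 294 -> [0.3859 0.2525 0.1   ] diam mm 56.0
a [287.2 199.5] [15.4 16.2] 218 -> [ 0.4699 -0.098   0.08  ] diam mm 48.2
d [292.2 172.1] [13.  20.9] 237 -> [0.4744 0.0929 0.14  ] diam mm 63.7
c [221.4 125.7] [ 8.4 16. ] 123 -> [ 0.4154 -0.2851  0.12  ] diam mm 59.1
b [350.5 192.6] [11.2 18. ] 179 -> [0.3913 0.2533 0.1   ] diam mm 55.2
a [247.5 163. ] [ 8.5 14. ] 110 -> [ 0.4751 -0.0965  0.08  ] diam mm 47.3
cork [213.1 152.2] [24.  24.9] [0.6348 0.13   0.018 ]
cork [241.3 154.9] [24. 25.] [0.6247 0.0403 0.018 ]
cork [269.4 157.5] [23.7 25.1] [ 0.6149 -0.049   0.018 ]
cork [297.7 160. ] [24.1 24.8] [ 0.6054 -0.1385  0.018 ]
corkS [240.3 214.3] [ 21.8 101.6] [0.6239 0.0152 0.018 ]
corkS [240.3 214.3] [ 21.8 101.6] [0.6239 0.0152 0.018 ]
corkS [240.3 214.3] [ 21.8 101.6] [0.6239 0.0152 0.018 ]
corkS [240.3 214.3] [ 21.8 101.6] [0.6239 0.0152 0.018 ]
bowl [ 0.697 -0.384  0.05 ]
jar [ 0.423 -0.486  0.095]
p1 [ 0.509 -0.292  0.12 ]
p2 [ 0.306 -0.332  0.12 ]
tumbler [0.408 0.498 0.05 ]
toaster edge [0.583 0.309 0.   ]
toaster tr [0.543 0.294 0.15 ]
```

View pics/crop.png

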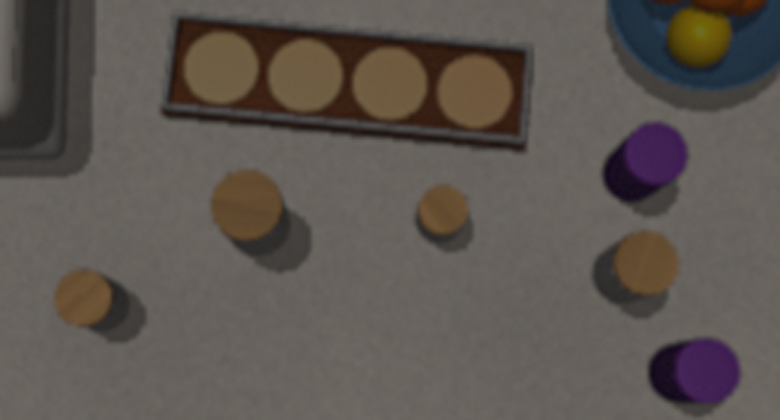

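The crop confirms it: lid diameters measure 65.6, 62.3, 56.0 and 48.2 mm, giving d, c, b and a. c is the wooden-lidded can between the two purple ones. The tray's y axis points towards the toaster (+y), so the targets from d to a are the measured corks in order. c goes first, because the current wrist yaw fits between the purple cans.

>>> jog_arm(dr=[[0,0,0],[0,0,0],[0,0,0],[0,0,0],[0,0,0],[0,0,0],[0,0,0],[0,0,0],[0,0,0],[0,0,0]], translation=[[0.8,-0.6,0],[0.8,-0.6,0],[0.8,-0.6,0],[0.8,-0.6,0],[0.8,-0.6,0],[0.8,-0.6,0],[0.8,-0.6,0],[0.8,-0.6,0],[0.8,-0.6,0],[0.8,-0.6,0]], jaw=[1,1,1,1,1,1,1,1,1,1], squeeze=50)

```text
clock: 1.2
position: [0.3142, -0.408, 0.2313]
ee_rot: [0.992, 0.128, -0.0, 0.0]
ft_force: [0.2, 0.2, -0.5]
grip_width: 1.002
grasp_force: 0.0
```

>>> jog_arm(dr=[[0,0,0],[0,0,0],[0,0,0],[0,0,0],[0,0,0],[0,0,0],[0,0,0],[0,0,0]], translation=[[0.83,-0.62,0],[0.83,-0.62,0],[0.83,-0.62,0],[0.83,-0.62,0],[0.83,-0.62,0],[0.83,-0.62,0],[0,0,0],[0,0,0]], jaw=[1,1,1,1,1,1,1,1])

```text
clock: 2.0
position: [0.4106, -0.2874, 0.2312]
ee_rot: [0.992, 0.128, -0.0, 0.0]
ft_force: [-1.1, -0.5, -0.3]
grip_width: 0.999
grasp_force: 0.0
```

```bash
cat > go.py <<'E'
import sys
from h import *
from scipy.spatial.transform import Rotation as Ro
P={'c':(.411,-.2873,.12),'d':(.469,.0914,.14),'b':(.387,.2525,.10),'a':(.4705,-.098,.08),
'D':(.6348,.130,.158),'C':(.6247,.0403,.138),'B':(.6149,-.049,.118),'A':(.6054,-.1385,.098)}
def go(k):
    o=manip.get_obs();R=Ro.from_quat(o['ee_rot']).as_matrix();p=o['position']
    t=np.array(P[k]); yaw=np.degrees(np.arctan2(R[1,1],R[0,1]))
    print(k,'t',round(o['clock'],2),'pos',p.round(4),'yaw_y',yaw.round(2),'tilt',np.degrees(np.arccos(-R[2,2])).round(2),'grip',o['grip_width'],o['grasp_force'],'F',o['ft_force'].round(1))
    d=t-[0,0,.042]-p
    print(' units now-yaw (xyz):',(R.T@d/.025).round(3))
    R2=Ro.from_euler('z',-6.25-yaw,degrees=True).as_matrix()@R
    print(' turn z units to tray yaw:',round(-(-6.25-yaw)/4,3),' units after turn:',(R2.T@d/.025).round(3))
if __name__=='__main__':
    for k in sys.argv[1:]: go(k)
E
python3 -c "
from go import *
go('c')
c=shot('wrist','w0.png'); print(proj(c,[P['c'],(.411,-.2873,0)]))"
```

```text
c t 2.0 pos [ 0.4106 -0.2874  0.2312] yaw_y -75.29 tilt 0.02 grip 0.9987326899162735 0.0 F [-1.1 -0.5 -0.3]
 units now-yaw (xyz): [1.800e-02 1.000e-03 6.129e+00]
 turn z units to tray yaw: -17.259  units after turn: [6.000e-03 1.500e-02 6.129e+00]
[[252.39537604 190.85952244]
 [252.10481499 159.21815615]]
```

View pics/w0.png

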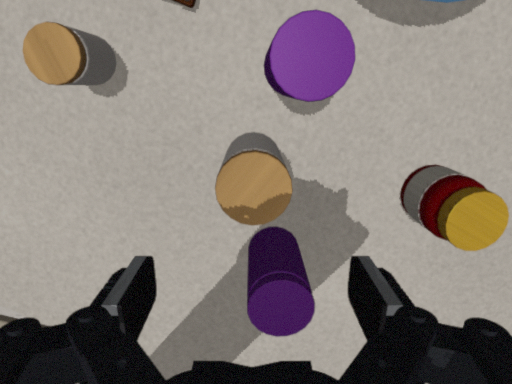

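The wrist view shows c's lid at (254,187) against a predicted (252,191), about 3 mm off along tool +x. The fingers sit clear of both purple cans. I'll shift 2.5 mm, descend and grip.

>>> jog_arm(dr=[[0,0,0],[0,0,0],[0,0,0],[0,0,0],[0,0,0],[0,0,0],[0,0,0],[0,0,0],[0,0,0],[0,0,0]], translation=[[0.1,0,0.9],[0,0,0.9],[0,0,0.9],[0,0,0.9],[0,0,0.9],[0,0,0.8],[0,0,0.53],[0,0,0.3],[0,0,0],[0,0,0]], jaw=[1,1,1,1,1,1,1,1,1,1])

```text
clock: 3.05
position: [0.4133, -0.2873, 0.0788]
ee_rot: [0.992, 0.127, 0.0, 0.0]
ft_force: [0.4, 0.5, 1.5]
grip_width: 1.005
grasp_force: 0.0
```

>>> jog_arm(dr=[[0,0,0],[0,0,0],[0,0,0],[0,0,0],[0,0,0],[0,0,0],[0,0,0],[0,0,0]], translation=[[0,0,0],[0,0,0],[0,0,0],[0,0,0],[0,0,0],[0,0,0],[0,0,0],[0,0,0]], jaw=[0,0,0,0,0,0,0,0])

```text
clock: 3.85
position: [0.4136, -0.2873, 0.0791]
ee_rot: [0.992, 0.127, 0.001, 0.001]
ft_force: [-1.1, -0.5, 7.2]
grip_width: 0.715
grasp_force: 53.5
```

>>> jog_arm(dr=[[0,0,0],[0,0,0],[0,0,0],[0,0,0],[0,0,0],[0,0,0],[0,0,0],[0,0,0]], translation=[[0,0,-0.3],[0,0,-0.6],[0,0,-0.9],[0,0,-0.9],[0,0,-0.9],[0,0,-0.9],[0,0,-0.5],[0,0,0]], jaw=[0,0,0,0,0,0,0,0])

```text
clock: 4.65
position: [0.4136, -0.2872, 0.2046]
ee_rot: [0.992, 0.128, 0.001, 0.001]
ft_force: [1.1, -0.3, -2.8]
grip_width: 0.716
grasp_force: 55.1
```

```bash
python3 go.py C
```

```text
C t 4.65 pos [ 0.4136 -0.2872  0.2046] yaw_y -75.34 tilt 0.15 grip 0.7159723184556207 55.131787955760956 F [ 1.1 -0.3 -2.8]
 units now-yaw (xyz): [ 11.476 -10.546   4.338]
 turn z units to tray yaw: -17.273  units after turn: [13.934  6.957  4.378]
```

>>> jog_arm(dr=[[0,0,-0.96],[0,0,-0.96],[0,0,-0.96],[0,0,-0.96],[0,0,-0.96],[0,0,-0.96],[0,0,-0.96],[0,0,-0.96],[0,0,-0.96]], translation=[[0,0,0],[0,0,0],[0,0,0],[0,0,0],[0,0,0],[0,0,0],[0,0,0],[0,0,0],[0,0,0]], jaw=[0,0,0,0,0,0,0,0,0])

```text
clock: 5.55
position: [0.4124, -0.2864, 0.2015]
ee_rot: [0.909, 0.418, -0.001, -0.001]
ft_force: [-0.3, 0.4, -3.0]
grip_width: 0.714
grasp_force: 55.2
```

>>> jog_arm(dr=[[0,0,-0.96],[0,0,-0.96],[0,0,-0.96],[0,0,-0.96],[0,0,-0.96],[0,0,-0.96],[0,0,-0.96],[0,0,-0.96],[0,0,-0.96],[0,0,0]], translation=[[0,0,0],[0,0,0],[0,0,0],[0,0,0],[0,0,0],[0,0,0],[0,0,0],[0,0,0],[0,0,0],[0,0,0]], jaw=[0,0,0,0,0,0,0,0,0,0])

```text
clock: 6.55
position: [0.4124, -0.2865, 0.2017]
ee_rot: [0.744, 0.668, -0.0, -0.001]
ft_force: [0.2, -0.3, -3.7]
grip_width: 0.718
grasp_force: 55.1
```

>>> jog_arm(dr=[[0,0,0],[0,0,0],[0,0,0],[0,0,0],[0,0,0],[0,0,0],[0,0,0],[0,0,0]], translation=[[0.87,0.43,0],[0.87,0.43,0],[0.87,0.43,0],[0.87,0.43,0],[0.87,0.43,0],[0.87,0.43,0],[0.87,0.43,0],[0.87,0.43,0]], jaw=[0,0,0,0,0,0,0,0])

```text
clock: 7.35
position: [0.5174, -0.1223, 0.2021]
ee_rot: [0.745, 0.667, -0.0, -0.001]
ft_force: [-0.1, -0.7, -2.9]
grip_width: 0.711
grasp_force: 55.1
```

>>> jog_arm(dr=[[0,0,0],[0,0,0],[0,0,0],[0,0,0],[0,0,0],[0,0,0],[0,0,0],[0,0,0],[0,0,0],[0,0,0]], translation=[[0.87,0.43,0],[0.87,0.43,0],[0.87,0.43,0],[0.87,0.43,0],[0.87,0.43,0],[0.87,0.43,0],[0.87,0.43,0],[0.87,0.43,0],[0,0,0],[0,0,0]], jaw=[0,0,0,0,0,0,0,0,0,0])

```text
clock: 8.35
position: [0.6213, 0.0408, 0.2019]
ee_rot: [0.745, 0.668, -0.001, -0.001]
ft_force: [0.0, 0.5, -3.6]
grip_width: 0.714
grasp_force: 55.6
```

```bash
python3 go.py C
```

```text
C t 8.35 pos [0.6213 0.0408 0.2019] yaw_y -6.25 tilt 0.1 grip 0.7140963312402291 55.554163455963135 F [ 0.   0.5 -3.6]
 units now-yaw (xyz): [-0.006  0.143  4.235]
 turn z units to tray yaw: 0.001  units after turn: [-0.006  0.143  4.235]
```

>>> jog_arm(dr=[[0,0,0],[0,0,0],[0,0,0],[0,0,0],[0,0,0],[0,0,0],[0,0,0],[0,0,0],[0,0,0]], translation=[[0,0.14,0.5],[0,0,0.8],[0,0,0.8],[0,0,0.7],[0,0,0.5],[0,0,0.4],[0,0,0.2],[0,0,0.1],[0,0,0]], jaw=[0,0,0,0,0,0,0,0,0])

```text
clock: 9.25
position: [0.6254, 0.0401, 0.1032]
ee_rot: [0.744, 0.668, 0.0, 0.0]
ft_force: [-0.5, 0.2, -2.9]
grip_width: 0.713
grasp_force: 55.7
```

>>> jog_arm(dr=[[0,0,0],[0,0,0],[0,0,0],[0,0,0],[0,0,0],[0,0,0]], translation=[[0,0,0.05],[0,0,0.05],[0,0,0.04],[0,0,0],[0,0,0],[0,0,0]], jaw=[0,0,0,0,0,0])

```text
clock: 9.85
position: [0.6253, 0.0401, 0.0996]
ee_rot: [0.744, 0.668, 0.0, 0.0]
ft_force: [-0.5, 0.5, -2.9]
grip_width: 0.715
grasp_force: 55.7
```

```bash
python3 go.py C
```

```text
C t 9.85 pos [0.6253 0.0401 0.0996] yaw_y -6.22 tilt 0.01 grip 0.7150745974706124 55.67574977874756 F [-0.5  0.5 -2.9]
 units now-yaw (xyz): [ 0.004 -0.024  0.145]
 turn z units to tray yaw: 0.007  units after turn: [ 0.004 -0.024  0.145]
```

>>> jog_arm(dr=[[0,0,0],[0,0,0],[0,0,0],[0,0,0],[0,0,0],[0,0,0]], translation=[[0,0,0.03],[0,0,0.03],[0,0,0.03],[0,0,0.02],[0,0,0],[0,0,0]], jaw=[0,0,0,0,0,0])

```text
clock: 10.45
position: [0.6253, 0.0401, 0.0972]
ee_rot: [0.744, 0.668, 0.0, 0.0]
ft_force: [-1.1, 0.2, 3.1]
grip_width: 0.712
grasp_force: 56.2
```

c has touched down (force +3 N up). Next I open, rise and move over d.

>>> jog_arm(dr=[[0,0,0],[0,0,0],[0,0,0],[0,0,0],[0,0,0],[0,0,0],[0,0,0]], translation=[[0,0,0],[0,0,0],[0,0,0],[0,0,0],[0,0,0],[0,0,0],[0,0,0]], jaw=[0.8,0.9,1,1,1,1,1])

```text
clock: 11.15
position: [0.6253, 0.04, 0.0968]
ee_rot: [0.744, 0.668, 0.0, 0.0]
ft_force: [-0.6, 0.1, 1.3]
grip_width: 1.003
grasp_force: 0.0
```

>>> jog_arm(dr=[[0,0,0],[0,0,0],[0,0,0],[0,0,0],[0,0,0],[0,0,0],[0,0,0],[0,0,0]], translation=[[0,0,-0.4],[0,0,-0.6],[0,0,-0.8],[0,0,-0.9],[0,0,-0.9],[0,0,-0.9],[0,0,-0.8],[0,0,0]], jaw=[1,1,1,1,1,1,1,1])

```text
clock: 11.95
position: [0.6267, 0.0407, 0.234]
ee_rot: [0.744, 0.668, 0.002, 0.002]
ft_force: [0.1, -0.7, -1.2]
grip_width: 1.002
grasp_force: 0.0
```

```bash
python3 -c "
from go import *
from meas import lids
go('d')
c=shot('top');e=lids(c,[(237,147)])[0];print(e,onz(c,[e[0][0]],.138))
w=shot('wrist','w1.png');print(proj(w,[P['d']]))"
```

```text
d t 11.95 pos [0.6267 0.0407 0.234 ] yaw_y -6.21 tilt 0.36 grip 1.002334033700169 0.0 F [ 0.1 -0.7 -1.2]
 units now-yaw (xyz): [ 1.329 -6.523  5.401]
 turn z units to tray yaw: 0.009  units after turn: [ 1.325 -6.524  5.401]
(((212.89683532714844, 152.2925567626953), (24.137250900268555, 24.608314514160156), 139.2470245361328), np.int32(500)) [[0.60169878 0.11694321 0.138     ]]
[[ 25.19718671 155.06254043]]
```

View pics/w1.png

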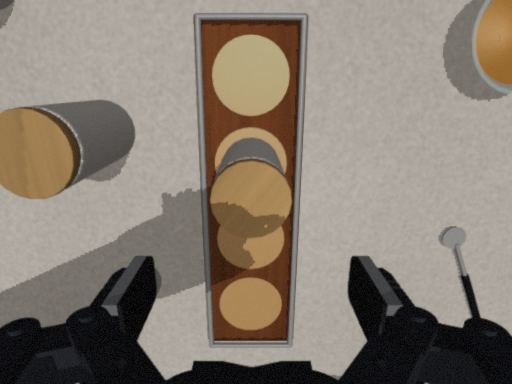

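c stands centred on the second cork (lid at (251,198)). d's lid is near (36,153) against a predicted (25,155), so I'll go over d and re-measure from above.

>>> jog_arm(dr=[[0,0,0],[0,0,0],[0,0,0],[0,0,0],[0,0,0],[0,0,0],[0,0,0],[0,0,0],[0,0,0]], translation=[[0.19,-0.9,0],[0.19,-0.9,0],[0.19,-0.9,0],[0.19,-0.9,0],[0.19,-0.9,0],[0.19,-0.9,0],[0.19,-0.9,0],[0,0,0],[0,0,0]], jaw=[1,1,1,1,1,1,1,1,1])

```text
clock: 12.95
position: [0.4722, 0.0899, 0.2292]
ee_rot: [0.744, 0.668, -0.0, 0.0]
ft_force: [0.5, -0.2, 0.5]
grip_width: 0.993
grasp_force: 0.0
```

```bash
cat >> meas.py <<'E'
def wl(k):
    from go import P
    w=shot('wrist'); p=proj(w,[P[k]])[0]; e=lids(w,[p])[0]
    X=onz(w,[e[0][0]],P[k][2])[0]; print(k,'pred',p.round(1),'seen',np.round(e[0],1),'->',X.round(4)); return X
E
python3 -c "
from go import *
from meas import wl
X=wl('d'); P['d']=(X[0],X[1],.14); go('d')"
```

```text
Traceback (most recent call last):
  File "meas.py", line 17, in wl
    X=onz(w,[e[0][0]],P[k][2])[0]; print(k,'pred',p.round(1),'seen',np.round(e[0],1),'->',X.round(4)); return X
                                                                    ~~~~~~~~^^^^^^^^
ValueError: setting an array element with a sequence. The requested array has an inhomogeneous shape after 1 dimensions. The detected shape was (3,) + inhomogeneous part.
```

```bash
sed -i 's/np.round(e\[0\],1),.->/np.round(e[0][0],1),np.round(e[0][1],1),"->/; s/"->.,X/"->",X/' meas.py
python3 -c "
from go import *
from meas import wl
X=wl('d'); P['d']=(X[0],X[1],.14); go('d')"
```

```text
d pred [245.6 198.7] seen [246.4 195.5] [87.8 90.9] -> [0.4699 0.0938 0.14  ]
d t 13.05 pos [0.4727 0.0897 0.2291] yaw_y -6.27 tilt 0.01 grip 0.9986547242175132 0.0 F [ 0.5 -0.5 -0.4]
 units now-yaw (xyz): [ 0.149 -0.13   5.243]
 turn z units to tray yaw: -0.004  units after turn: [ 0.149 -0.13   5.243]
```

>>> jog_arm(dr=[[0,0,0],[0,0,0],[0,0,0],[0,0,0],[0,0,0],[0,0,0],[0,0,0],[0,0,0]], translation=[[0.15,-0.13,0.4],[0,0,0.8],[0,0,0.9],[0,0,0.9],[0,0,0.9],[0,0,0.8],[0,0,0.54],[0,0,0]], jaw=[1,1,1,1,1,1,1,1])

```text
clock: 13.85
position: [0.4682, 0.0942, 0.0963]
ee_rot: [0.744, 0.668, -0.001, -0.001]
ft_force: [-0.2, -0.5, 0.4]
grip_width: 1.002
grasp_force: 0.0
```

>>> jog_arm(dr=[[0,0,0],[0,0,0],[0,0,0],[0,0,0],[0,0,0],[0,0,0],[0,0,0],[0,0,0]], translation=[[0,0,0],[0,0,0],[0,0,0],[0,0,0],[0,0,0],[0,0,0],[0,0,0],[0,0,0]], jaw=[0,0,0,0,0,0,0,0])

```text
clock: 14.65
position: [0.47, 0.0945, 0.0992]
ee_rot: [0.744, 0.668, 0.001, 0.0]
ft_force: [-2.7, 0.5, 6.0]
grip_width: 0.78
grasp_force: 57.4
```

>>> jog_arm(dr=[[0,0,0],[0,0,0],[0,0,0],[0,0,0],[0,0,0],[0,0,0]], translation=[[0,0,-0.3],[0,0,-0.6],[0,0,-0.9],[0,0,-0.9],[0,0,-0.3],[0,0,0]], jaw=[0,0,0,0,0,0])

```text
clock: 15.25
position: [0.4698, 0.0942, 0.1739]
ee_rot: [0.745, 0.668, 0.0, 0.001]
ft_force: [0.4, 0.3, -5.3]
grip_width: 0.783
grasp_force: 58.2
```

```bash
python3 go.py D
```

```text
D t 15.25 pos [0.4698 0.0942 0.1739] yaw_y -6.24 tilt 0.1 grip 0.7831440199164912 58.188310861587524 F [ 0.4  0.3 -5.3]
 units now-yaw (xyz): [2.143 6.401 2.326]
 turn z units to tray yaw: 0.003  units after turn: [2.144 6.4   2.326]
```

>>> jog_arm(dr=[[0,0,0],[0,0,0],[0,0,0],[0,0,0],[0,0,0],[0,0,0],[0,0,0],[0,0,0],[0,0,0],[0,0,0]], translation=[[0.27,0.8,0],[0.27,0.8,0],[0.27,0.8,0],[0.27,0.8,0],[0.27,0.8,0],[0.27,0.8,0],[0.27,0.8,0],[0.25,0.8,0],[0,0,0],[0,0,0]], jaw=[0,0,0,0,0,0,0,0,0,0])

```text
clock: 16.25
position: [0.6335, 0.1301, 0.1712]
ee_rot: [0.744, 0.668, -0.001, -0.001]
ft_force: [0.4, 0.4, -5.7]
grip_width: 0.785
grasp_force: 59.2
```

```bash
python3 go.py D
```

```text
D t 16.25 pos [0.6335 0.1301 0.1712] yaw_y -6.21 tilt 0.18 grip 0.7846026051218198 59.189179837703705 F [ 0.4  0.4 -5.7]
 units now-yaw (xyz): [1.000e-03 6.000e-02 2.208e+00]
 turn z units to tray yaw: 0.011  units after turn: [1.000e-03 6.000e-02 2.208e+00]
```

>>> jog_arm(dr=[[0,0,0],[0,0,0],[0,0,0],[0,0,0],[0,0,0],[0,0,0],[0,0,0],[0,0,0]], translation=[[0,0.06,0.3],[0,0,0.5],[0,0,0.5],[0,0,0.4],[0,0,0.2],[0,0,0.1],[0,0,0.05],[0,0,0]], jaw=[0,0,0,0,0,0,0,0])

```text
clock: 17.05
position: [0.636, 0.13, 0.1223]
ee_rot: [0.744, 0.668, 0.0, 0.0]
ft_force: [-0.3, 0.7, -4.9]
grip_width: 0.781
grasp_force: 59.3
```

>>> jog_arm(dr=[[0,0,0],[0,0,0],[0,0,0],[0,0,0],[0,0,0],[0,0,0]], translation=[[0,0,0.03],[0,0,0.03],[0,0,0.03],[0,0,0.02],[0,0,0],[0,0,0]], jaw=[0,0,0,0,0,0])

```text
clock: 17.65
position: [0.6358, 0.13, 0.1193]
ee_rot: [0.744, 0.668, -0.0, 0.0]
ft_force: [-0.1, 0.2, -5.8]
grip_width: 0.782
grasp_force: 59.3
```

>>> jog_arm(dr=[[0,0,0],[0,0,0],[0,0,0],[0,0,0],[0,0,0],[0,0,0]], translation=[[0,0,0.03],[0,0,0.03],[0,0,0.03],[0,0,0.01],[0,0,0],[0,0,0]], jaw=[0,0,0,0,0,0])

```text
clock: 18.25
position: [0.6358, 0.1301, 0.1173]
ee_rot: [0.744, 0.668, 0.0, 0.0]
ft_force: [-4.8, -1.2, 3.4]
grip_width: 0.783
grasp_force: 60.1
```

>>> jog_arm(dr=[[0,0,0],[0,0,0],[0,0,0],[0,0,0],[0,0,0],[0,0,0],[0,0,0]], translation=[[0,0,0],[0,0,0],[0,0,0],[0,0,0],[0,0,0],[0,0,0],[0,0,0]], jaw=[0.85,0.9,1,1,1,1,1])

```text
clock: 18.95
position: [0.6358, 0.13, 0.1168]
ee_rot: [0.744, 0.668, 0.0, 0.0]
ft_force: [0.1, -0.0, 0.6]
grip_width: 0.995
grasp_force: 0.0
```

>>> jog_arm(dr=[[0,0,0],[0,0,0],[0,0,0],[0,0,0],[0,0,0],[0,0,0],[0,0,0]], translation=[[0,0,-0.4],[0,0,-0.6],[0,0,-0.8],[0,0,-0.9],[0,0,-0.9],[0,0,-0.6],[0,0,0]], jaw=[1,1,1,1,1,1,1])

```text
clock: 19.65
position: [0.6368, 0.1305, 0.225]
ee_rot: [0.744, 0.668, 0.002, 0.001]
ft_force: [-0.5, -0.2, 0.4]
grip_width: 0.996
grasp_force: 0.0
```

```bash
python3 go.py b
```

```text
b t 19.65 pos [0.6368 0.1305 0.225 ] yaw_y -6.23 tilt 0.26 grip 0.9961105415530319 0.0 F [-0.5 -0.2  0.4]
 units now-yaw (xyz): [  3.759 -10.493   6.641]
 turn z units to tray yaw: 0.005  units after turn: [  3.755 -10.494   6.641]
```

>>> jog_arm(dr=[[0,0,0],[0,0,0],[0,0,0],[0,0,0],[0,0,0],[0,0,0],[0,0,0],[0,0,0]], translation=[[0.31,-0.87,0],[0.31,-0.87,0],[0.31,-0.87,0],[0.31,-0.87,0],[0.31,-0.87,0],[0.31,-0.87,0],[0.31,-0.87,0],[0.31,-0.87,0]], jaw=[1,1,1,1,1,1,1,1])

```text
clock: 20.45
position: [0.4683, 0.2105, 0.2209]
ee_rot: [0.744, 0.668, -0.001, -0.0]
ft_force: [0.7, -0.4, -0.4]
grip_width: 1.001
grasp_force: 0.0
```

>>> jog_arm(dr=[[0,0,0],[0,0,0],[0,0,0],[0,0,0],[0,0,0],[0,0,0]], translation=[[0.31,-0.87,0],[0.31,-0.87,0],[0.31,-0.87,0],[0.31,-0.87,0],[0,0,0],[0,0,0]], jaw=[1,1,1,1,1,1])

```text
clock: 21.05
position: [0.3863, 0.2504, 0.2214]
ee_rot: [0.744, 0.668, -0.0, 0.0]
ft_force: [1.2, -0.7, 0.8]
grip_width: 1.0
grasp_force: 0.0
```

```bash
python3 -c "
from go import *
from meas import wl
X=wl('b'); P['b']=(X[0],X[1],.10); go('b')"
```

```text
b pred [251.3 185. ] seen [251.7 182.6] [65.3 66.7] -> [0.3875 0.2544 0.1   ]
b t 21.1 pos [0.3867 0.2501 0.2214] yaw_y -6.25 tilt 0.03 grip 0.996975583780538 0.0 F [ 0.1 -0.3 -0.2]
 units now-yaw (xyz): [0.178 0.014 6.537]
 turn z units to tray yaw: -0.001  units after turn: [0.178 0.014 6.537]
```

>>> jog_arm(dr=[[0,0,0],[0,0,0],[0,0,0],[0,0,0],[0,0,0],[0,0,0],[0,0,0],[0,0,0],[0,0,0],[0,0,0]], translation=[[0.17,0,0.5],[0,0,0.9],[0,0,0.9],[0,0,0.9],[0,0,0.9],[0,0,0.9],[0,0,0.8],[0,0,0.5],[0,0,0.2],[0,0,0]], jaw=[1,1,1,1,1,1,1,1,1,1])

```text
clock: 22.1
position: [0.3866, 0.2549, 0.0587]
ee_rot: [0.744, 0.668, -0.0, -0.0]
ft_force: [0.7, -0.3, -0.0]
grip_width: 1.002
grasp_force: 0.0
```

>>> jog_arm(dr=[[0,0,0],[0,0,0],[0,0,0],[0,0,0],[0,0,0],[0,0,0],[0,0,0],[0,0,0],[0,0,0]], translation=[[0,0,0],[0,0,0],[0,0,0],[0,0,0],[0,0,0],[0,0,0],[0,0,0],[0,0,0],[0,0,0]], jaw=[0,0,0,0,0,0,0,0,0])

```text
clock: 23.0
position: [0.3874, 0.2552, 0.0602]
ee_rot: [0.744, 0.668, 0.001, 0.0]
ft_force: [-1.7, -0.5, 6.9]
grip_width: 0.644
grasp_force: 52.1
```

>>> jog_arm(dr=[[0,0,0],[0,0,0],[0,0,0],[0,0,0],[0,0,0],[0,0,0],[0,0,0],[0,0,0],[0,0,0],[0,0,0]], translation=[[0,0,-0.3],[0,0,-0.6],[0,0,-0.9],[0,0,-0.9],[0,0,-0.9],[0,0,-0.9],[0,0,-0.9],[0,0,-0.9],[0,0,-0.5],[0,0,0]], jaw=[0,0,0,0,0,0,0,0,0,0])

```text
clock: 24.0
position: [0.3874, 0.2555, 0.2312]
ee_rot: [0.744, 0.668, 0.001, 0.001]
ft_force: [0.7, -0.7, -3.0]
grip_width: 0.646
grasp_force: 53.4
```

```bash
python3 go.py B
```

```text
B t 24.0 pos [0.3874 0.2555 0.2312] yaw_y -6.22 tilt 0.19 grip 0.6460969387772496 53.39109867811203 F [ 0.7 -0.7 -3. ]
 units now-yaw (xyz): [-11.128  10.345   6.227]
 turn z units to tray yaw: 0.008  units after turn: [-11.123  10.351   6.227]
```

>>> jog_arm(dr=[[0,0,0],[0,0,0],[0,0,0],[0,0,0],[0,0,0],[0,0,0],[0,0,0]], translation=[[-0.79,0.74,0],[-0.79,0.74,0],[-0.79,0.74,0],[-0.79,0.74,0],[-0.79,0.74,0],[-0.79,0.74,0],[-0.79,0.74,0]], jaw=[0,0,0,0,0,0,0])

```text
clock: 24.7
position: [0.5006, 0.1024, 0.2281]
ee_rot: [0.744, 0.668, -0.001, -0.0]
ft_force: [0.5, -0.3, -3.2]
grip_width: 0.644
grasp_force: 53.4
```

>>> jog_arm(dr=[[0,0,0],[0,0,0],[0,0,0],[0,0,0],[0,0,0],[0,0,0],[0,0,0],[0,0,0],[0,0,0]], translation=[[-0.79,0.74,0],[-0.79,0.74,0],[-0.79,0.74,0],[-0.79,0.74,0],[-0.79,0.74,0],[-0.79,0.74,0],[-0.8,0.74,0],[0,0,0],[0,0,0]], jaw=[0,0,0,0,0,0,0,0,0])

```text
clock: 25.6
position: [0.6139, -0.0484, 0.2277]
ee_rot: [0.745, 0.667, -0.001, -0.001]
ft_force: [-0.5, 0.2, -1.8]
grip_width: 0.643
grasp_force: 53.8
```

```bash
python3 go.py B
```

```text
B t 25.6 pos [ 0.6139 -0.0484  0.2277] yaw_y -6.26 tilt 0.14 grip 0.6429952883798237 53.808345794677734 F [-0.5  0.2 -1.8]
 units now-yaw (xyz): [-0.021  0.058  6.069]
 turn z units to tray yaw: -0.003  units after turn: [-0.021  0.058  6.069]
```

>>> jog_arm(dr=[[0,0,0],[0,0,0],[0,0,0],[0,0,0],[0,0,0],[0,0,0],[0,0,0],[0,0,0],[0,0,0],[0,0,0]], translation=[[-0.02,0.05,0.4],[0,0,0.8],[0,0,0.9],[0,0,0.9],[0,0,0.9],[0,0,0.8],[0,0,0.6],[0,0,0.3],[0,0,0.1],[0,0,0.05]], jaw=[0,0,0,0,0,0,0,0,0,0])

```text
clock: 26.6
position: [0.6158, -0.0487, 0.086]
ee_rot: [0.744, 0.668, 0.0, 0.0]
ft_force: [-0.0, 0.1, -1.6]
grip_width: 0.643
grasp_force: 53.8
```

>>> jog_arm(dr=[[0,0,0],[0,0,0],[0,0,0],[0,0,0],[0,0,0],[0,0,0],[0,0,0]], translation=[[0,0,0.04],[0,0,0.03],[0,0,0.03],[0,0,0.03],[0,0,0.02],[0,0,0],[0,0,0]], jaw=[0,0,0,0,0,0,0])

```text
clock: 27.3
position: [0.6155, -0.0489, 0.0818]
ee_rot: [0.744, 0.668, 0.0, 0.0]
ft_force: [0.1, 0.0, -2.1]
grip_width: 0.643
grasp_force: 53.8
```

>>> jog_arm(dr=[[0,0,0],[0,0,0],[0,0,0],[0,0,0],[0,0,0],[0,0,0],[0,0,0],[0,0,0]], translation=[[0,0,0.03],[0,0,0.03],[0,0,0.03],[0,0,0.03],[0,0,0.02],[0,0,0.02],[0,0,0],[0,0,0]], jaw=[0,0,0,0,0,0,0,0])

```text
clock: 28.1
position: [0.6155, -0.0489, 0.0784]
ee_rot: [0.744, 0.668, -0.0, 0.0]
ft_force: [-4.2, -0.1, 5.6]
grip_width: 0.641
grasp_force: 54.4
```

>>> jog_arm(dr=[[0,0,0],[0,0,0],[0,0,0],[0,0,0],[0,0,0],[0,0,0],[0,0,0]], translation=[[0,0,0],[0,0,0],[0,0,0],[0,0,0],[0,0,0],[0,0,0],[0,0,0]], jaw=[0.75,0.85,1,1,1,1,1])

```text
clock: 28.8
position: [0.6155, -0.0489, 0.0778]
ee_rot: [0.744, 0.668, -0.0, 0.0]
ft_force: [-0.6, -0.3, -0.1]
grip_width: 0.997
grasp_force: 0.0
```

>>> jog_arm(dr=[[0,0,0],[0,0,0],[0,0,0],[0,0,0],[0,0,0],[0,0,0],[0,0,0],[0,0,0]], translation=[[0,0,-0.4],[0,0,-0.6],[0,0,-0.8],[0,0,-0.9],[0,0,-0.9],[0,0,-0.9],[0,0,-0.5],[0,0,0]], jaw=[1,1,1,1,1,1,1,1])

```text
clock: 29.6
position: [0.6166, -0.0488, 0.2055]
ee_rot: [0.744, 0.668, 0.001, 0.002]
ft_force: [0.4, 0.3, 0.7]
grip_width: 1.0
grasp_force: 0.0
```

```bash
python3 go.py a
```

```text
a t 29.6 pos [ 0.6166 -0.0488  0.2055] yaw_y -6.22 tilt 0.23 grip 1.0004234490243695 0.0 F [0.4 0.3 0.7]
 units now-yaw (xyz): [-2.591 -5.621  6.677]
 turn z units to tray yaw: 0.007  units after turn: [-2.593 -5.62   6.677]
```

>>> jog_arm(dr=[[0,0,0],[0,0,0],[0,0,0],[0,0,0],[0,0,0],[0,0,0],[0,0,0],[0,0,0],[0,0,0]], translation=[[-0.37,-0.8,0],[-0.37,-0.8,0],[-0.37,-0.8,0],[-0.37,-0.8,0],[-0.37,-0.8,0],[-0.37,-0.8,0],[-0.37,-0.8,0],[0,0,0],[0,0,0]], jaw=[1,1,1,1,1,1,1,1,1])

```text
clock: 30.5
position: [0.4692, -0.0982, 0.2025]
ee_rot: [0.745, 0.667, -0.0, 0.0]
ft_force: [0.4, 0.1, 0.7]
grip_width: 1.001
grasp_force: 0.0
```

```bash
python3 -c "
from go import *
from meas import wl
X=wl('a'); P['a']=(X[0],X[1],.08); go('a')"
```

```text
a pred [252.4 186.8] seen [253.9 185. ] [58.  58.9] -> [ 0.4719 -0.0966  0.08  ]
a t 30.55 pos [ 0.4696 -0.0979  0.2025] yaw_y -6.22 tilt 0.0 grip 1.001529071287903 0.0 F [ 0.   0.1 -0.7]
 units now-yaw (xyz): [0.06  0.085 6.581]
 turn z units to tray yaw: 0.008  units after turn: [0.06  0.085 6.581]
```

>>> jog_arm(dr=[[0,0,0],[0,0,0],[0,0,0],[0,0,0],[0,0,0],[0,0,0],[0,0,0],[0,0,0],[0,0,0],[0,0,0]], translation=[[0.06,0.08,0.5],[0,0,0.9],[0,0,0.9],[0,0,0.9],[0,0,0.9],[0,0,0.9],[0,0,0.8],[0,0,0.5],[0,0,0.2],[0,0,0]], jaw=[1,1,1,1,1,1,1,1,1,1])

```text
clock: 31.55
position: [0.4714, -0.0964, 0.0397]
ee_rot: [0.744, 0.668, -0.0, -0.001]
ft_force: [-1.0, -0.5, -0.0]
grip_width: 0.999
grasp_force: 0.0
```

>>> jog_arm(dr=[[0,0,0],[0,0,0],[0,0,0],[0,0,0],[0,0,0],[0,0,0],[0,0,0],[0,0,0],[0,0,0]], translation=[[0,0,0],[0,0,0],[0,0,0],[0,0,0],[0,0,0],[0,0,0],[0,0,0],[0,0,0],[0,0,0]], jaw=[0,0,0,0,0,0,0,0,0])

```text
clock: 32.45
position: [0.4721, -0.097, 0.0412]
ee_rot: [0.744, 0.668, 0.0, 0.001]
ft_force: [-2.3, 0.3, 6.6]
grip_width: 0.573
grasp_force: 51.2
```

>>> jog_arm(dr=[[0,0,0],[0,0,0],[0,0,0],[0,0,0],[0,0,0],[0,0,0],[0,0,0]], translation=[[0,0,-0.3],[0,0,-0.6],[0,0,-0.9],[0,0,-0.9],[0,0,-0.8],[0,0,-0.3],[0,0,0]], jaw=[0,0,0,0,0,0,0])

```text
clock: 33.15
position: [0.4719, -0.097, 0.1362]
ee_rot: [0.745, 0.668, 0.0, 0.001]
ft_force: [-0.2, 0.1, -2.8]
grip_width: 0.572
grasp_force: 52.1
```

```bash
python3 go.py A
```

```text
A t 33.15 pos [ 0.4719 -0.097   0.1362] yaw_y -6.24 tilt 0.11 grip 0.5720114039184491 52.092111110687256 F [-0.2  0.1 -2.8]
 units now-yaw (xyz): [-1.067  5.481  3.218]
 turn z units to tray yaw: 0.004  units after turn: [-1.066  5.481  3.218]
```

>>> jog_arm(dr=[[0,0,0],[0,0,0],[0,0,0],[0,0,0],[0,0,0],[0,0,0],[0,0,0],[0,0,0],[0,0,0]], translation=[[-0.15,0.79,0],[-0.15,0.79,0],[-0.15,0.79,0],[-0.15,0.79,0],[-0.15,0.79,0],[-0.15,0.79,0],[-0.15,0.78,0],[0,0,0],[0,0,0]], jaw=[0,0,0,0,0,0,0,0,0])

```text
clock: 34.05
position: [0.605, -0.1375, 0.1337]
ee_rot: [0.744, 0.668, -0.001, -0.001]
ft_force: [-0.7, -0.6, -1.6]
grip_width: 0.573
grasp_force: 52.6
```

>>> jog_arm(dr=[[0,0,0],[0,0,0],[0,0,0],[0,0,0],[0,0,0],[0,0,0],[0,0,0],[0,0,0]], translation=[[0,0,0.4],[0,0,0.8],[0,0,0.7],[0,0,0.4],[0,0,0.2],[0,0,0.1],[0,0,0.05],[0,0,0]], jaw=[0,0,0,0,0,0,0,0])

```text
clock: 34.85
position: [0.6061, -0.1379, 0.0695]
ee_rot: [0.744, 0.668, 0.0, 0.0]
ft_force: [-0.2, 0.2, -1.7]
grip_width: 0.572
grasp_force: 52.6
```

```bash
python3 go.py A
```

```text
A t 34.85 pos [ 0.6061 -0.1379  0.0695] yaw_y -6.22 tilt 0.04 grip 0.5724744711405965 52.625643610954285 F [-0.2  0.2 -1.7]
 units now-yaw (xyz): [-0.027 -0.025  0.541]
 turn z units to tray yaw: 0.007  units after turn: [-0.027 -0.025  0.541]
```

Contact is expected at TCP z of about 0.059, which is 10 mm further down.

>>> jog_arm(dr=[[0,0,0],[0,0,0],[0,0,0],[0,0,0],[0,0,0],[0,0,0],[0,0,0],[0,0,0]], translation=[[0,0,0.08],[0,0,0.08],[0,0,0.06],[0,0,0.04],[0,0,0.03],[0,0,0.03],[0,0,0],[0,0,0]], jaw=[0,0,0,0,0,0,0,0])

```text
clock: 35.65
position: [0.6059, -0.1379, 0.0611]
ee_rot: [0.744, 0.668, 0.0, 0.0]
ft_force: [0.0, 0.5, -1.2]
grip_width: 0.57
grasp_force: 52.6
```

>>> jog_arm(dr=[[0,0,0],[0,0,0],[0,0,0],[0,0,0],[0,0,0],[0,0,0]], translation=[[0,0,0.03],[0,0,0.03],[0,0,0.02],[0,0,0.02],[0,0,0],[0,0,0]], jaw=[0,0,0,0,0,0])

```text
clock: 36.25
position: [0.6059, -0.1379, 0.0593]
ee_rot: [0.744, 0.668, -0.0, 0.0]
ft_force: [-3.8, 0.5, 7.0]
grip_width: 0.575
grasp_force: 53.3
```

a has touched down. I'll release, rise and back away for a check.

>>> jog_arm(dr=[[0,0,0],[0,0,0],[0,0,0],[0,0,0],[0,0,0],[0,0,0],[0,0,0],[0,0,0]], translation=[[0,0,0],[0,0,0],[0,0,0],[0,0,0],[0,0,0],[0,0,0],[0,0,0],[0,0,0]], jaw=[0.7,0.8,0.9,1,1,1,1,1])

```text
clock: 37.05
position: [0.6058, -0.1379, 0.0586]
ee_rot: [0.744, 0.668, -0.0, 0.0]
ft_force: [0.7, 0.3, -0.7]
grip_width: 0.999
grasp_force: 0.0
```

>>> jog_arm(dr=[[0,0,0],[0,0,0],[0,0,0],[0,0,0],[0,0,0],[0,0,0],[0,0,0],[0,0,0],[0,0,0]], translation=[[0,0,-0.4],[0,0,-0.6],[0,0,-0.8],[0,0,-0.9],[0,0,-0.9],[0,0,-0.9],[0,0,-0.9],[0,0,-0.9],[0,0,-0.9]], jaw=[1,1,1,1,1,1,1,1,1])

```text
clock: 37.95
position: [0.6059, -0.1377, 0.2413]
ee_rot: [0.744, 0.668, 0.0, 0.001]
ft_force: [0.6, -0.0, 0.1]
grip_width: 0.999
grasp_force: 0.0
```

>>> jog_arm(dr=[[0,0,0],[0,0,0],[0,0,0],[0,0,0],[0,0,0],[0,0,0],[0,0,0],[0,0,0],[0,0,0],[0,0,0]], translation=[[-0.9,-0.6,0],[-0.9,-0.6,0],[-0.9,-0.6,0],[-0.9,-0.6,0],[-0.9,-0.6,0],[-0.9,-0.6,0],[-0.9,-0.6,0],[-0.9,-0.6,0],[0,0,0],[0,0,0]], jaw=[1,1,1,1,1,1,1,1,1,1])

```text
clock: 38.95
position: [0.4671, -0.304, 0.2399]
ee_rot: [0.745, 0.667, 0.0, 0.001]
ft_force: [0.3, 1.1, 0.0]
grip_width: 0.998
grasp_force: 0.0
```

```bash
python3 -c "
from go import *
from meas import lids
c=shot('top');s=shot('scene')
for k in 'DCBA':
  T=P[k];e=lids(c,[proj(c,[T])[0]])[0];X=onz(c,[e[0][0]],T[2])[0];d=X-T
  print(k,np.round(e[0][0],1),X.round(4),'tray err mm',np.round([1e3*(d[:2]@(.994,-.109)),1e3*(d[:2]@(.109,.994))],1))
I=cv2.cvtColor(np.vstack([c['color'][60:260,80:480],s['color'][90:290,120:520]]),cv2.COLOR_RGB2BGR)
cv2.imwrite('pics/end.png',cv2.resize(I,None,fx=1.5,fy=1.5))
print(manip.get_obs()['position'])"
```

```text
D [208.8 139.6] [0.6336 0.1265 0.158 ] tray err mm [-0.8 -3.6]
C [240.5 150. ] [0.6074 0.0372 0.138 ] tray err mm [-16.9  -4.9]
B [269.3 155.2] [ 0.596 -0.046  0.118] tray err mm [-19.1   0.9]
A [297.7 159.1] [ 0.5881 -0.1308  0.098 ] tray err mm [-18.    5.7]Traceback (most recent call last):
  File "<string>", line 8, in <module>
    I=cv2.cvtColor(np.vstack([c['color'][60:260,80:480],s['color'][90:290,120:520]]),cv2.COLOR_RGB2BGR)
                   ~~~~~~~~~^^^^^^^^^^^^^^^^^^^^^^^^^^^^^^^^^^^^^^^^^^^^^^^^^^^^^^^^
    return _nx.concatenate(arrs, 0, dtype=dtype, casting=casting)
           ~~~~~~~~~~~~~~~^^^^^^^^^^^^^^^^^^^^^^^^^^^^^^^^^^^^^^^
ValueError: all the input array dimensions except for the concatenation axis must match exactly, but along dimension 1, the array at index 0 has size 400 and the array at index 1 has size 392
```

The lid blobs for a, b and c probably merge with the visible cork, so I'll look, and this time mask by lid colour.

```bash
python3 -c "
from go import *
c=shot('top');s=shot('scene')
I=cv2.cvtColor(np.hstack([cv2.resize(c['color'][110:190,180:330],None,fx=2.66,fy=2.66,interpolation=cv2.INTER_CUBIC)[:212,:398],cv2.resize(s['color'][120:270,170:400],None,fx=1.5,fy=1.5)[:212]]),cv2.COLOR_RGB2BGR)
cv2.imwrite('pics/end.png',I)
hsv=cv2.cvtColor(c['color'],cv2.COLOR_RGB2HSV)
for k,r in zip('DCBA',(34,31,28,25)):
  T=np.array(P[k]); p=proj(c,[T])[0]; q=proj(c,[T-[0,0,T[2]-.018]])[0]
  print(k,'lid pred',p.round(1),hsv[int(p[1]),int(p[0])],'cork',q.round(1))
"
```

```text
D lid pred [207.6 139.2] [ 16 131  97] cork [213.1 152.2]
C lid pred [239.4 144.2] [ 16 130 108] cork [241.3 154.9]
B lid pred [270.2 149. ] [ 16 131 105] cork [269.4 157.5]
A lid pred [300.1 153.5] [ 16 126  99] cork [297.7 160. ]
```

View pics/end.png

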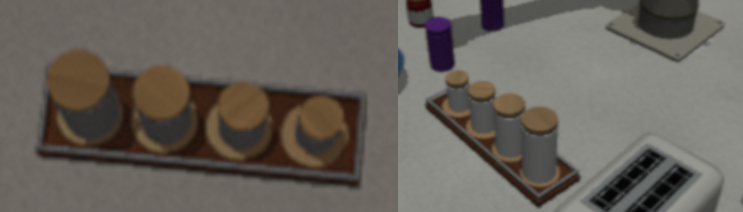

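The crops show the four lids at top-view pixels of about (210,140), (241,145), (272,150) and (301,154), within about 2 px (5 mm) of the predictions. All four stand upright, with the tallest by the toaster and the arm clear.

```bash
python3 -c "
from h import *
print(manip.hand_in())"
```

```text
the job is handed in; nothing more can be done
None
```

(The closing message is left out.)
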